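Roll a bearing up the storage gutter past its non-return catch

ROBOT

A 6-joint arm with a two-finger parallel gripper is mounted at the origin on a cart in front of the work surface, level with it; the furniture and walls round the work are solid. World frame = base frame: x ahead of the robot, y to its left, z up, the work surface at z = 0. Lengths are in mm, angles in degrees, forces in N, time in s.
With the tool pointing down it reaches from about 350 to 850 mm from the base axis. Payload 8.1 kg.
Tool frame: the origin (TCP) lies at the very end of the fingers, on their centre line; the grasp point (between the pads) lies 19 mm behind it; z points along the fingers, y is the line along which they close (so a half turn about z gives the same grasp; the last joint's range is limited). The gripper opens to 85 mm and grips with 20 to 120 N. Pads are 22 mm wide; open, the fingers measure 114 mm over their backs; the gripper's body (76 mm by 85 mm) begins 54 mm behind the grasp point. The pads swing forward as they close: fully open they stand 13 mm farther back than shut.
Start: joints at [65.237, 7.471, 85.268, -0, 87.261, -4.893], TCP at [203.913, 564.291, 231.292] pointing down, gripper open.
Joint ranges: [-169.43, 169.43], [-51.17, 129.36], [1.28, 143.12], [-76.62, 256.62], [0, 156.53], [-152.29, 152.29]. Speed limits (degrees/s): [136.94, 136.94, 159.86, 180, 180, 180].

INTERFACE

Orientations are given as [roll, pitch, yaw] about the fixed x, y, z axes, in that order (R = Rz(yaw) Ry(pitch) Rx(roll)).
In Python, from bench import sense, eyes, job, models gives the robot as it stands. The module is installed in compiled form; this text tells all that it offers.
- The arm moves only by the tool apply_moves, never from a script. Its argument "rows" is a list of rows, each a list of 6 numbers: the shift along the tool's x, y, z in mm, then the turn, a rotation vector about the tool's x, y, z in rad. In form: [[dx, dy, dz, rx, ry, rz], ...]. A call has exactly 5 rows; each row shifts and turns the commanded pose from where the row before left it, along the tool's axes as they then stand; what a row does not reach is not made up. A row lasts 1/8 s, in which the tool goes at most 62.5 mm and 10.7 degrees, less where a joint would pass 70% of its speed; a pose out of reach is approached as far as the arm can. A call is refused whole if a number of a shift passes 62.5 or a number of a turn 0.188, either way. A call with a gripper value outside its range is refused whole. "fingers" is the finger opening in mm, from 0 to 85.4, set as the call begins (left out, the last holds). The fingers move at their own pace and stop on an object; "grip_force" is the grip in N (left out, the last holds). Time passes only in rows, so rows that do not move let the fingers close, or fill a call up. It gives the time, the measured TCP pose, the force, the opening and the grip force at its end, in the units of the state.
- sense(): the state, without advancing time (a new reading comes with each control period).
- eyes.snapshot(name): name is "side" or "top"; returns (picture, depth): 384x512x3 uint8, red, green, blue; 384x512 float32, mm along the optical axis (not along the pixel's ray), 0 where there is no reading.
- eyes.get_calibration(name): a dict with "intrinsics" (3x3 intrinsics, pixels), "R" (3x3) and "t" (3): a world point X has camera coordinates R X + t. Camera axes: x right, y down, z forward; pixel columns grow to the right and rows downward; lengths in mm; the calibration is good to about 2 mm. A picture is of the moment at which its call begins. get_calibration takes no time and is no camera call.
- job.hand_in(): hands the job in; it is judged then, once.
Trained networks look in the newest picture that a camera, given by its name, has taken for a name from the list of things; names that differ only in an ending like _2 or _b are one class to them, and where a whole thing is asked for, a point or a joint stands for the part that bears it (a point fixed in the world has none). Each returns a list of dicts, best first, with "confidence" (0 to 1); they miss things now and then, are a little off and sometimes report something else, mostly with a low value. They report only what shows in the picture. A call takes as long as a camera call.
- models.boxes_of(name, camera): "xyz" ([x, y, z] in mm, in world coordinates, good to about 4 mm: the middle of the surface that is visible of it).
- models.cut_out(name, camera): "pixels" (384x512 bool, what is visible of it).
- models.place_of(name, camera): "xyz" ([x, y, z] in mm, in world coordinates, good to about 4 mm: a listed point, or the origin of a listed thing).
The state is a dict: "time": time; "joint_pos": joint angles; "qd": joint speeds; "joint_efforts": joint torques, N m; "tool_pos": TCP position; "tcp_rot": TCP orientation; "ft_force": force on the tool from outside, world axes, zero at the start; "wrist_torque": the same for the moment, N m; "finger_gap": finger opening in mm; "grip_force": force on a finger pad.
Only numpy, scipy, OpenCV 4.12 (cv2) and the standard library are available. Lean on these libraries where they do the work, as an engineer would, in place of code of your own. Each camera call takes 0.05 s, during which the arm holds its last target. There are 200 camera calls.

TASK

Two ball bearings belong side by side on the small sloped bearing gutter, penned between the sprung catch in its floor and the sprung rubber buffer at its high end; one is already in there and the other still stands at the low end. With the fingertips, gently push the low bearing up the gutter, over the catch and on until the catch has sprung up behind it, then draw the hand away so that both bearings stay up there without rolling back. Push only, never lift either bearing off the gutter, and do not disturb the screwdriver, cup, tape roll and oil bottle standing around.

Things in the scene. Friction and masses are not known exactly. Their poses are not given: they have to be found in the camera images.
- gutter: Fixed aluminium U-channel on a blue stand, sloping 0.14 rad (8 degrees). Origin on the channel floor at the catch's nose, midway between the walls, 42 mm above the bench; x points up the slope along the channel, y across it, z square off its floor. Inside width 18 mm; walls 2.5 mm thick and 14 mm high, so a bearing stands 38 mm proud of them and can be pushed above them at axle height.
- low_lip (a point): Middle of the top of the turned-up lip that closes the channel's low end: gutter (-82, 0, +8 mm). The blue base plate below (70 mm wide, top 10 mm above the bench) reaches to gutter x = -99 mm.
- low_bearing: The bearing to push: steel, black seals, 52 mm outside diameter, 25 mm bore, 15 mm wide, about 0.13 kg. It stands on edge at the low end, leaning on the lip, its centre at gutter x = -62 mm, and rolls freely. Origin at its centre, 26 mm above the channel floor; y along its axle; x and z turn as it rolls.
- high_bearing: The same kind of bearing, already above the catch and leaning back on it, its centre at gutter x = +20.5 mm. Origin at its centre, y along its axle. Pushing the low bearing up pushes this one ahead of it.
- catch (a joint): Hinged steel catch (pawl, 6 mm wide) in a slot in the channel floor: 0 = up, about 0.5 rad = pressed down flush; a light spring (about 0.4 N) lifts it. Its downhill side is a 30 degree ramp that a bearing pushed uphill presses down; it springs up once that bearing's centre is about 22 mm uphill of the nose, and then stops it rolling back. It does not give way to a push from uphill.
- catch_nose (a point): Nose of the catch when up: gutter (0, 0, +10 mm).
- buffer_face (a point): Middle of the face of the sprung rubber buffer at rest: gutter (+108.5, 0, +26 mm). It yields 6 mm (1 N to start, 6 N at full stroke), then is solid. The stop plate behind it is 44 mm high. Bearings touching each other and the buffer at rest: the lower one's centre is at gutter x = +30.5 mm; leaning back on the catch, at +20.5 mm (10 mm of play).
- screwdriver: Red-handled screwdriver lying on the bench on the robot's side of the gutter, 168 mm long, 31 mm thick; origin under the middle of its length. Bystander.
- white_cup: White plastic cup standing on the bench beyond the gutter, 68 mm across, 58 mm high; origin at the centre of its underside. Bystander.
- tape_roll: Roll of black tape lying flat beyond the gutter's low end, 62 mm across, 19 mm high; origin at the centre of its underside. Bystander.
- oil_bottle: Small white oil bottle with a red spout standing beyond the gutter's high end, 45 mm across, 128 mm high; origin at the centre of its underside. Bystander.

How it is judged (in metres and radians):
On the way:
1. the low bearing rolls up on top of the catch and presses it down (value of joint catch above 0.2 rad and x of low_bearing in the frame of gutter between -0.03 and 0.022 m), for 0.04 s.
At the end, for the whole second after the job is handed in: Both bearings stand on the gutter floor between the catch and the buffer (lower one's centre at gutter x = 17 to 34 mm, upper one's at 66 to 86 mm, both 22 to 30 mm above the floor, axles within 0.2 rad of square across), at rest (under 10 mm/s), with the catch up behind them (under 0.08 rad) (x of low_bearing in the frame of gutter between 0.017 and 0.034 m and x of high_bearing in the frame of gutter between 0.066 and 0.086 m and z of low_bearing in the frame of gutter between 0.022 and 0.03 m and z of high_bearing in the frame of gutter between 0.022 and 0.03 m and angle between the y axis of each of low_bearing, high_bearing and the y axis of gutter, either way round below 0.2 rad and linear speed of each of low_bearing, high_bearing below 0.01 m/s and value of joint catch below 0.08 rad); the robot touches nothing.
It fails at once if a bearing is lifted off the gutter floor by 7 mm or more (z of any of low_bearing, high_bearing in the frame of gutter above 0.033 m).
It fails at once if a bearing is pushed harder than 25 N (contact force between the fingers and low_bearing above 25 N or contact force between the fingers and high_bearing above 25 N).
It fails at once if a bystander (screwdriver, cup, tape roll, oil bottle) is moved by more than 20 mm (distance of any of screwdriver, white_cup, tape_roll, oil_bottle from where it was at the start of the episode above 0.02 m).
It fails at once if the cup or the oil bottle is tipped over (angle between any of white_cup, oil_bottle's own z axis and vertical above 0.5 rad).
It also fails if it takes over 35 s, if anything falls off the work surface, if the arm or the gripper's body presses on something with over 40 N, if the wrist force passes 120 N, or if a joint passes its speed limit or range.

## Working session

There is one attempt and no reset: what is moved stays moved. The work goes in short steps, Python scripts to look and compute and a tool call to move; the robot and the scene stay as the last step left them, time stands still between calls to the robot, and variables do not carry over. Pictures are saved under pics/ and viewed, at most 10 in all, crops included, and the job is handed in when it is done.

Besides the shell and the picture viewer there is one more tool, called after ">>>" as name(argument=value, ...), one argument or row to a line, values as JSON. apply_moves: Moves the arm, as the interface text tells. Its arguments: {"type":"object","properties":{"rows":{"type":"array"},"fingers":{"type":"number"},"grip_force":{"type":"number"}},"required":["rows"]}

```bash
mkdir -p pics; python3 - <<'E'
from bench import sense,eyes,models
import cv2,numpy as np
s=sense();print(s)
for c in("side","top"):
    p,d=eyes.snapshot(c);cv2.imwrite(f"pics/{c}0.png",p[...,::-1]);np.save(f"{c}d.npy",d);np.save(f"{c}p.npy",p)
    k=eyes.get_calibration(c);print(c,np.round(k["R"],3).tolist(),np.round(k["t"]).tolist(),np.round(k["intrinsics"]).tolist())
    for n in("gutter","low_lip","low_bearing","high_bearing","catch_nose","buffer_face","screwdriver","white_cup","tape_roll","oil_bottle"):
        print(n,[(np.round(o["xyz"]).tolist(),round(o["confidence"],2)) for o in models.place_of(n,c)[:2]])
E
```

```text
{'time': 0.0, 'joint_pos': array([ 6.52387136e+01,  7.51612783e+00,  8.53297081e+01, -8.55533143e-04,
        8.72601401e+01, -4.89141223e+00]), 'qd': array([-0.06629635, -0.08364731,  0.03362593, -0.04245696,  0.03469038,
       -0.01125712]), 'joint_efforts': array([-6.63345945e-04, -5.69399035e+01, -5.00543010e+01, -1.54449731e-05,
        1.47143978e-02,  1.12230370e-05]), 'tool_pos': array([203.66972531, 563.79478392, 230.22967715]), 'tcp_rot': array([-1.79894337e+02, -8.18495199e-03,  1.60130160e+02]), 'ft_force': array([0.42787335, 0.48675011, 0.04749207]), 'wrist_torque': array([-0.01265752, -0.02460784, -0.01081021]), 'grip_force': 0.0, 'finger_gap': 85.55025734524081}
side [[0.999, 0.038, -0.01], [0.012, -0.542, -0.841], [-0.037, 0.84, -0.542]] [-611.0, 63.0, 972.0] [[421.0, 0.0, 250.0], [0.0, 421.0, 192.0], [0.0, 0.0, 1.0]]
gutter [([602.0, 20.0, 38.0], 0.76)]
low_lip [([654.0, -42.0, 43.0], 0.77)]
low_bearing [([642.0, -30.0, 58.0], 0.92), ([652.0, 200.0, 1.0], 0.73)]
high_bearing [([594.0, 28.0, 72.0], 0.8)]
catch_nose [([599.0, 14.0, 49.0], 0.77)]
buffer_face [([533.0, 102.0, 80.0], 0.6)]
screwdriver [([510.0, -28.0, -3.0], 0.58)]
white_cup [([702.0, 111.0, 0.0], 0.81)]
tape_roll [([762.0, -10.0, -1.0], 0.94)]
oil_bottle [([651.0, 201.0, 0.0], 0.79)]
top [[-0.02, -0.999, -0.032], [-0.99, 0.024, -0.136], [0.137, 0.029, -0.99]] [52.0, 629.0, 850.0] [[363.0, 0.0, 254.0], [0.0, 363.0, 187.0], [0.0, 0.0, 1.0]]
gutter [([599.0, 17.0, 41.0], 0.83)]
low_lip [([654.0, -42.0, 39.0], 0.85)]
low_bearing [([644.0, -29.0, 57.0], 0.56)]
high_bearing [([594.0, 34.0, 75.0], 0.65), ([645.0, -30.0, 58.0], 0.37)]
catch_nose [([606.0, 18.0, 49.0], 0.69)]
buffer_face [([538.0, 101.0, 82.0], 0.85)]
screwdriver [([514.0, -24.0, -2.0], 0.79), ([593.0, 31.0, 72.0], 0.5)]
white_cup [([705.0, 113.0, -0.0], 0.71)]
tape_roll [([763.0, -8.0, 4.0], 0.77), ([704.0, 114.0, -1.0], 0.21)]
oil_bottle [([652.0, 200.0, -1.0], 0.88)]
```

```bash
python3 - <<'E'
import numpy as np,cv2
a=np.vstack([cv2.imread("pics/side0.png")[60:360,100:500],cv2.imread("pics/top0.png")[0:300,60:460]])
a=np.hstack([a[:300],a[300:]]);cv2.imwrite("pics/both.png",a)
# fit yaw+xy+z, slope .14
from scipy.optimize import least_squares
G=np.array([[-82,0,8],[-62,0,26],[20.5,0,26],[0,0,10],[108.5,0,26.]])
S=np.array([[654,-42,43],[642,-30,58],[594,28,72],[599,14,49],[533,102,80.]]);T=np.array([[654,-42,39],[644,-29,57],[594,34,75],[606,18,49],[538,101,82.]])
def f(p,D):
    c,s=np.cos(.14),np.sin(.14);x=G[:,0]*c-G[:,2]*s;z=G[:,0]*s+G[:,2]*c+42
    return (np.c_[p[0]+x*np.cos(p[2]),p[1]+x*np.sin(p[2]),z]-D)
for D in (S,T,(S+T)/2):
    r=least_squares(lambda p:f(p,D).ravel(),[600,17,2.27]);print(r.x[:2],np.degrees(r.x[2]),np.round(f(r.x,D),1).tolist())
E
```

```text
[600.77343081  18.73233102] 129.93250560975267 [[-0.4, -2.4, -4.5], [0.5, -1.1, 1.1], [-3.9, 3.5, -1.4], [2.7, 3.7, 2.9], [1.1, -3.7, 2.9]]
[603.64184598  20.78869415] 129.0335700020384 [[1.5, -1.2, -0.5], [0.6, -0.7, 2.1], [-0.9, -0.3, -4.4], [-1.5, 1.7, 2.9], [0.3, 0.4, 0.9]]
[602.20728866  19.7604497 ] 129.48618082566836 [[0.6, -1.8, -2.5], [0.6, -0.9, 1.6], [-2.4, 1.6, -2.9], [0.6, 2.7, 2.9], [0.7, -1.6, 1.9]]
```

View pics/both.png

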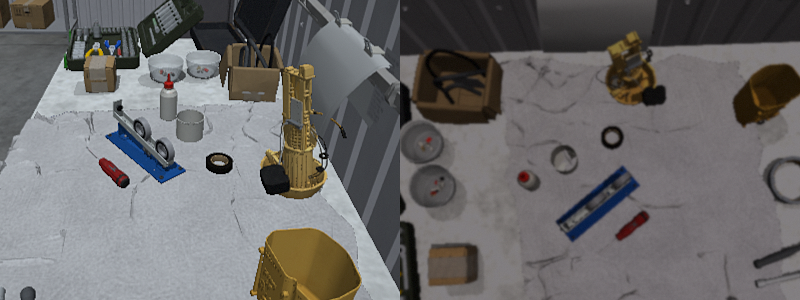

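```bash
python3 - <<'E'
from bench import eyes
import numpy as np
for c in("top","side"):
    k=eyes.get_calibration(c);d=np.load(c+"d.npy");K=k["intrinsics"]
    v,u=np.indices(d.shape);X=np.stack([(u-K[0][2])/K[0][0]*d,(v-K[1][2])/K[1][1]*d,d],-1)
    W=(X-np.array(k["t"]))@np.array(k["R"])
    m=(d>0)&(W[...,2]>25)&(W[...,0]>300)&(W[...,0]<900)&(abs(W[...,1])<450)
    P=W[m];H=np.zeros((12,18))
    np.maximum.at(H,(((P[:,0]-300)//50).astype(int),((P[:,1]+450)//50).astype(int)),P[:,2]);print(c);print(H.astype(int))
    # bearings/gutter along axis
    th=np.radians(129.5);e=np.array([np.cos(th),np.sin(th)]);n=np.array([-e[1],e[0]])
    q=W[...,:2]-[602.2,19.8];a=q@e;b=q@n
    m=(d>0)&(abs(b)<25)&(a>-110)&(a<120)&(W[...,2]>66+a*.14)
    for lo in range(-110,120,10):
        mm=m&(a>=lo)&(a<lo+10)
        if mm.any():print(lo,mm.sum(),np.round([b[mm].min(),b[mm].mean(),b[mm].max(),W[...,2][mm].max()]).tolist())
E
```

```text
top
[[  0   0   0   0   0   0   0   0   0   0   0   0   0   0   0   0   0   0]
 [  0   0   0   0   0   0   0   0   0   0   0   0   0   0   0   0   0   0]
 [  0  25   0   0   0   0   0   0   0   0   0   0   0   0   0  83  85  84]
 [  0   0   0   0   0   0   0   0   0   0   0   0   0   0   0  85  86  86]
 [  0   0   0   0   0   0   0  31  31   0  91 104   0   0   0   0   0   0]
 [ 27   0   0   0   0   0   0  33   0  98  89  70   0   0   0   0   0  62]
 [ 27   0   0   0   0   0   0  43  87  98   0   0 109 121   0   0  63  59]
 [ 27   0   0   0   0   0   0  71  87   0  61  61 128 130   0   0  62  65]
 [  0   0   0   0   0   0   0   0   0   0  59  60   0   0   0   0   0  61]
 [132 136 135   0   0   0   0   0   0   0   0   0   0   0   0   0   0  61]
 [136   0 134   0   0   0  68  67  37   0   0   0   0   0 109 109 108 108]
 [135 135 137   0   0   0  74 264 262 123   0   0   0   0 109 159 162 137]]
-100 4 [-7.0, -2.0, 3.0, 68.0]
-90 21 [-7.0, 1.0, 7.0, 81.0]
-80 27 [-7.0, 0.0, 7.0, 87.0]
-70 28 [-7.0, 0.0, 7.0, 87.0]
-60 34 [-8.0, -0.0, 7.0, 86.0]
-50 30 [-8.0, -1.0, 6.0, 81.0]
-20 1 [2.0, 
[... 914 characters left out ...]
1   0   0   0   0   0  61]
 [135 135 135   0   0   0   0   0   0   0   0   0   0   0   0   0   0  61]
 [135   0 135   0   0   0  67  68  39   0   0   0   0   0 109 109 109 108]
 [135 135 135   0   0   0  72 264 262  94   0   0   0   0 109 159 160 131]]
-100 9 [-5.0, 1.0, 6.0, 73.0]
-90 86 [-7.0, 2.0, 8.0, 82.0]
-80 51 [-8.0, 3.0, 8.0, 86.0]
-70 38 [-7.0, 2.0, 7.0, 88.0]
-60 31 [-5.0, 4.0, 7.0, 86.0]
-50 24 [-3.0, 6.0, 8.0, 82.0]
-20 3 [-4.0, -2.0, 2.0, 80.0]
-10 76 [-9.0, 0.0, 7.0, 93.0]
0 51 [-9.0, 1.0, 7.0, 98.0]
10 34 [-9.0, 2.0, 7.0, 100.0]
20 28 [-9.0, 2.0, 7.0, 99.0]
30 23 [-4.0, 5.0, 7.0, 92.0]
40 3 [5.0, 6.0, 6.0, 79.0]
100 25 [-8.0, -2.0, 5.0, 92.0]
110 66 [-13.0, -1.0, 11.0, 105.0]
```

>>> apply_moves(
  rows=[
    [0,0,0,0,0,0.175],
    [0,0,0,0,0,0.175],
    [0,0,0,0,0,0.175],
    [-45,0,0,0,0,0],
    [-55,0,0,0,0,0],
  ],
  fingers=0,
)

```text
time: 1.72
tool_pos: [268.3, 487.3, 231.2]
tcp_rot: [180.0, -0.0, 130.2]
ft_force: [1.6, 0.6, 0.7]
finger_gap: -0.0
grip_force: 0.0
```

>>> apply_moves(
  rows=[
    [-58,-4,0,0,0,0],
    [-58,-4,0,0,0,0],
    [-58,-4,0,0,0,0],
    [-58,-4,0,0,0,0],
    [-58,-4,0,0,0,0],
  ],
)

```text
time: 2.35
tool_pos: [440.5, 251.3, 231.6]
tcp_rot: [180.0, 0.0, 130.1]
ft_force: [1.1, 1.1, -0.8]
finger_gap: -0.0
grip_force: 0.0
```

>>> apply_moves(
  rows=[
    [-58,-4,0,0,0,0],
    [-58,-4,0,0,0,0],
    [-58,-4,0,0,0,0],
    [-58,-4,0,0,0,0],
    [-58,-4,0,0,0,0],
  ],
)

```text
time: 2.98
tool_pos: [611.9, 16.3, 231.5]
tcp_rot: [180.0, 0.0, 130.0]
ft_force: [0.5, 0.3, 0.4]
finger_gap: 0.1
grip_force: 0.0
```

>>> apply_moves(
  rows=[
    [-50,-2,0,0,0,0],
    [-50,-2,0,0,0,0],
    [0,0,50,0,0,0],
    [0,0,50,0,0,0],
    [0,0,0,0,0,0],
  ],
)

```text
time: 3.6
tool_pos: [668.2, -60.6, 125.3]
tcp_rot: [-179.6, -0.5, 130.0]
ft_force: [-0.4, -0.2, 0.1]
finger_gap: 0.1
grip_force: 0.0
```

>>> apply_moves(
  rows=[
    [-22,1,0,0,0,0],
    [0,0,35,0,0,0],
    [0,0,25,0,0,0],
    [0,0,14,0,0,0],
    [0,0,0,0,0,0],
  ],
)

```text
time: 4.22
tool_pos: [687.2, -77.2, 57.9]
tcp_rot: [-180.0, -0.0, 130.1]
ft_force: [-0.5, -0.2, 0.2]
finger_gap: -0.3
grip_force: 0.0
```

```bash
cat > look.py <<'E'
import sys
from bench import sense,eyes,models
import cv2,numpy as np
e=np.array([np.cos(np.radians(130)),np.sin(np.radians(130))]);n=np.array([-e[1],e[0]])
t=sense()["tool_pos"];q=t[:2]-[602.4,19.4];print("tcp",t.round(1),"a,b",q@e,q@n,sense()["ft_force"].round(1))
o=[]
for c,r in(("side",(130,200)),("top",(130,190))):
    p,d=eyes.snapshot(c);r0,c0=r
    o.append(cv2.resize(p[r0:r0+120,c0:c0+150,::-1],(400,320),interpolation=cv2.INTER_CUBIC))
    for b in("low_bearing","high_bearing"):
        for m in models.place_of(b,c)[:2]:
            w=np.array(m["xyz"]);q=w[:2]-[602.4,19.4];print(c,b,w.round(),"a",round(q@e),round(m["confidence"],2))
cv2.imwrite(sys.argv[1],np.hstack(o))
E
python3 look.py pics/l1.png
```

```text
tcp [687.2 -77.2  57.9] a,b -128.46268598458698 -2.877372210342972 [-0.5 -0.2  0.2]
side low_bearing [643. -28.  58.] a -62 0.58
side high_bearing [593.  33.  71.] a 17 0.85
top low_bearing [645. -29.  57.] a -65 0.51
top low_bearing [603.  18.  49.] a -1 0.16
top high_bearing [594.  33.  75.] a 16 0.48
top high_bearing [603.  18.  39.] a -2 0.17
```

View pics/l1.png

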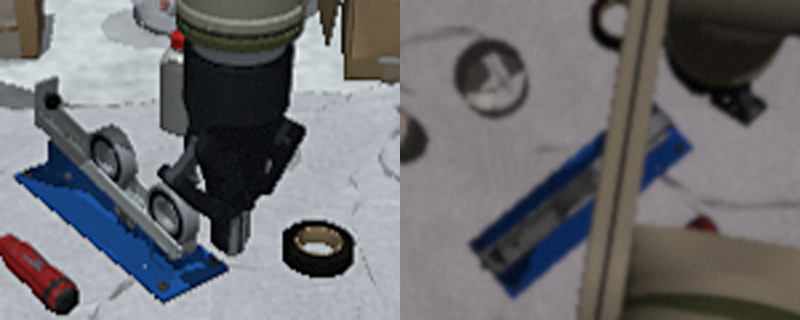

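>>> apply_moves(
  rows=[
    [4,-3,0,0,0,0],
    [4,0,0,0,0,0],
    [4,0,0,0,0,0],
    [0,0,0,0,0,0],
    [0,0,0,0,0,0],
  ],
)

```text
time: 5.15
tool_pos: [677.1, -70.0, 57.3]
tcp_rot: [180.0, 0.0, 130.1]
ft_force: [0.6, -0.7, 0.1]
finger_gap: 0.1
grip_force: 0.0
```

>>> apply_moves(
  rows=[
    [0,0,3,0,0,0],
    [0,0,3,0,0,0],
    [3,0,0,0,0,0],
    [3,0,0,0,0,0],
    [3,0,0,0,0,0],
  ],
)

```text
time: 5.78
tool_pos: [671.1, -62.9, 51.4]
tcp_rot: [180.0, 0.0, 130.1]
ft_force: [0.1, 0.0, -0.8]
finger_gap: 0.0
grip_force: 0.0
```

>>> apply_moves(
  rows=[
    [3,0,-0.4,0,0,0],
    [3,0,-0.4,0,0,0],
    [3,0,-0.4,0,0,0],
    [3,0,-0.4,0,0,0],
    [3,0,-0.4,0,0,0],
  ],
)

```text
time: 6.4
tool_pos: [661.5, -51.6, 53.4]
tcp_rot: [180.0, 0.0, 130.0]
ft_force: [0.9, 0.4, 0.9]
finger_gap: -0.2
grip_force: 0.3
```

```bash
python3 look.py pics/l2.png
```

```text
tcp [661.5 -51.6  53.4] a,b -92.35585287907409 0.3220491243061877 [0.9 0.4 0.9]
side low_bearing [638. -25.  59.] a -57 0.51
side high_bearing [593.  33.  72.] a 17 0.63
top low_bearing [638. -20.  60.] a -53 0.57
top high_bearing [701. 113.  -2.] a 8 0.51
top high_bearing [654. -46.  38.] a -83 0.39
```

View pics/l2.png

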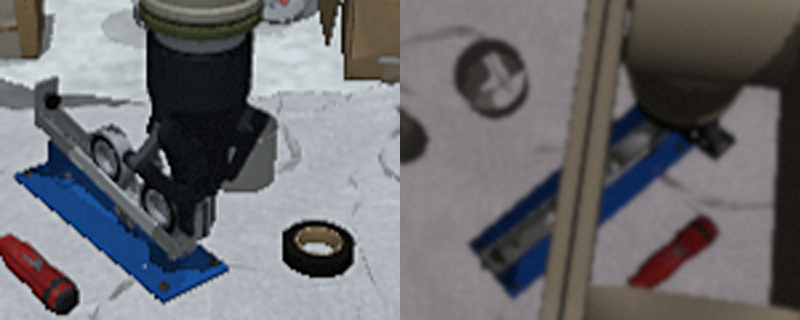

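>>> apply_moves(
  rows=[
    [3,0,-0.4,0,0,0],
    [3,0,-0.4,0,0,0],
    [3,0,-0.4,0,0,0],
    [3,0,-0.4,0,0,0],
    [3,0,-0.4,0,0,0],
  ],
)

```text
time: 7.32
tool_pos: [651.8, -40.0, 55.3]
tcp_rot: [180.0, 0.0, 130.1]
ft_force: [-0.7, -1.2, 0.1]
finger_gap: 0.0
grip_force: 0.3
```

>>> apply_moves(
  rows=[
    [3,0,-0.4,0,0,0],
    [3,0,-0.4,0,0,0],
    [3,0,-0.4,0,0,0],
    [3,0,-0.4,0,0,0],
    [3,0,-0.4,0,0,0],
  ],
)

```text
time: 7.95
tool_pos: [642.2, -28.6, 57.4]
tcp_rot: [180.0, 0.0, 130.0]
ft_force: [1.6, -0.6, 0.3]
finger_gap: -0.1
grip_force: 0.7
```

>>> apply_moves(
  rows=[
    [3,0,-0.4,0,0,0],
    [3,0,-0.4,0,0,0],
    [3,0,-0.4,0,0,0],
    [3,0,-0.4,0,0,0],
    [3,0,-0.4,0,0,0],
  ],
)

```text
time: 8.57
tool_pos: [632.5, -17.1, 59.3]
tcp_rot: [180.0, 0.0, 130.0]
ft_force: [1.1, -1.1, 0.5]
finger_gap: 0.5
grip_force: 0.6
```

```bash
python3 look.py pics/l3.png
```

```text
tcp [632.5 -17.1  59.3] a,b -47.297308867092596 0.35188888522567113 [ 1.1 -1.1  0.5]
side low_bearing [607.  13.  64.] a -8 0.68
side low_bearing [656. -43.  42.] a -82 0.57
side high_bearing [578.  50.  76.] a 40 0.55
top low_bearing [611.   9.  64.] a -13 0.69
top high_bearing [575.  52.  78.] a 43 0.39
```

View pics/l3.png

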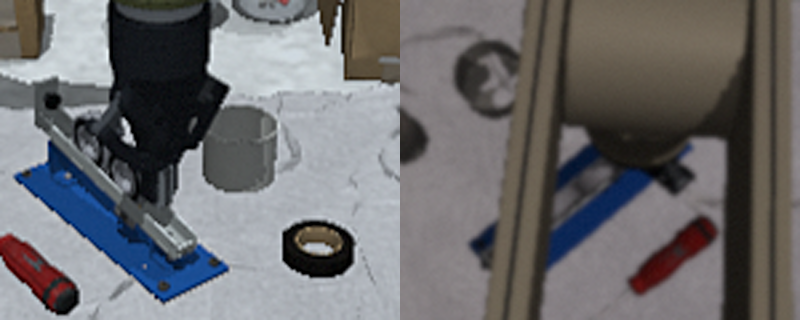

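>>> apply_moves(
  rows=[
    [3,0,-0.4,0,0,0],
    [3,0,-0.4,0,0,0],
    [3,0,-0.4,0,0,0],
    [3,0,-0.4,0,0,0],
    [3,0,-0.4,0,0,0],
  ],
)

```text
time: 9.5
tool_pos: [622.9, -5.6, 61.4]
tcp_rot: [180.0, 0.0, 130.1]
ft_force: [1.0, -0.5, 0.6]
finger_gap: -0.1
grip_force: 0.6
```

>>> apply_moves(
  rows=[
    [3,0,-0.4,0,0,0],
    [3,0,-0.4,0,0,0],
    [3,0,-0.4,0,0,0],
    [3,0,-0.4,0,0,0],
    [2,0,-0.3,0,0,0],
  ],
)

```text
time: 10.12
tool_pos: [613.8, 5.1, 63.2]
tcp_rot: [-180.0, -0.0, 130.1]
ft_force: [0.9, -0.7, 0.7]
finger_gap: 0.0
grip_force: 0.5
```

```bash
python3 look.py pics/l4.png
```

```text
tcp [613.8   5.1  63.2] a,b -18.278321928161482 0.4332530477921043 [ 0.9 -0.7  0.7]
side low_bearing [591.  34.  67.] a 19 0.72
side high_bearing [589.  37.  68.] a 22 0.69
side high_bearing [562.  73.  78.] a 67 0.5
top low_bearing [591.  33.  69.] a 18 0.48
top high_bearing [557.  74.  81.] a 71 0.67
```

View pics/l4.png

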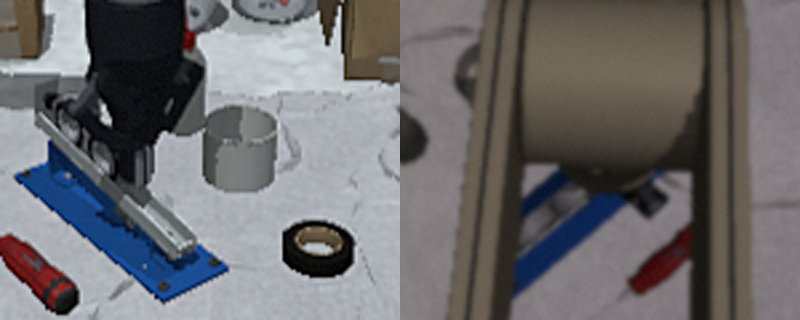

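>>> apply_moves(
  rows=[
    [1.5,0,-0.2,0,0,0],
    [1.5,0,-0.2,0,0,0],
    [1.5,0,-0.2,0,0,0],
    [1.5,0,-0.2,0,0,0],
    [0,0,0,0,0,0],
  ],
)

```text
time: 11.05
tool_pos: [610.0, 9.7, 64.0]
tcp_rot: [-180.0, -0.0, 130.1]
ft_force: [1.0, -0.9, -0.2]
finger_gap: -0.2
grip_force: 0.3
```

```bash
python3 look.py pics/l5.png
```

```text
tcp [610.    9.7  64. ] a,b -12.28627772781605 0.3881401508974122 [ 1.  -0.9 -0.2]
side low_bearing [585.  42.  70.] a 28 0.69
side high_bearing [554.  75.  77.] a 74 0.51
top low_bearing [586.  38.  68.] a 25 0.61
top low_bearing [511. -25.   1.] a 25 0.58
top high_bearing [556.  77.  82.] a 74 0.7
```

>>> apply_moves(
  rows=[
    [1,0,-0.1,0,0,0],
    [1,0,-0.1,0,0,0],
    [1,0,-0.1,0,0,0],
    [0,0,0,0,0,0],
    [0,0,0,0,0,0],
  ],
)

```text
time: 11.98
tool_pos: [608.3, 11.8, 64.4]
tcp_rot: [180.0, 0.0, 130.0]
ft_force: [1.3, -0.7, -0.4]
finger_gap: 0.1
grip_force: 1.0
```

>>> apply_moves(
  rows=[
    [-1.5,0,0.2,0,0,0],
    [-1.5,0,0.2,0,0,0],
    [-1.5,0,0.2,0,0,0],
    [-1.5,0,0.2,0,0,0],
    [-1.5,0,0.2,0,0,0],
  ],
)

```text
time: 12.6
tool_pos: [613.0, 6.0, 63.2]
tcp_rot: [-180.0, -0.0, 130.0]
ft_force: [-0.2, -0.6, 0.5]
finger_gap: -0.1
grip_force: 0.1
```

>>> apply_moves(
  rows=[
    [-1.5,0,0.2,0,0,0],
    [-1.5,0,0.2,0,0,0],
    [-1.5,0,0.2,0,0,0],
    [-1.5,0,0.2,0,0,0],
    [-1.5,0,0.2,0,0,0],
  ],
)

```text
time: 13.22
tool_pos: [617.9, 0.3, 62.3]
tcp_rot: [-180.0, -0.0, 130.1]
ft_force: [-0.1, -0.0, 0.6]
finger_gap: -0.0
grip_force: 0.0
```

```bash
python3 look.py pics/l6.png
```

```text
tcp [6.179e+02 3.000e-01 6.230e+01] a,b -24.582754277921044 0.40076719267615785 [-0.1 -0.   0.6]
side low_bearing [594.  30.  69.] a 14 0.53
side high_bearing [562.  70.  78.] a 65 0.62
top low_bearing [593.  30.  69.] a 14 0.62
top high_bearing [559.  70.  82.] a 66 0.61
```

View pics/l6.png

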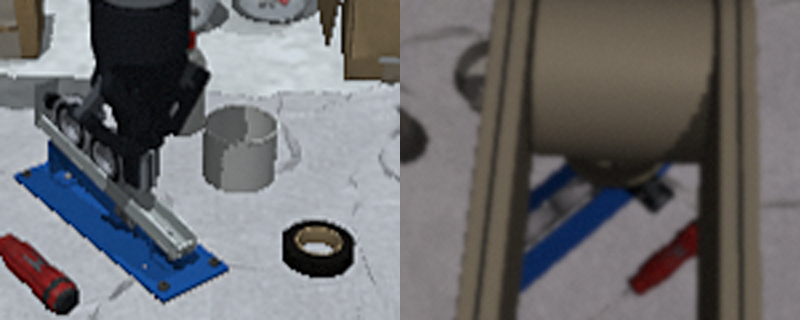

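>>> apply_moves(
  rows=[
    [-1.5,0,0.2,0,0,0],
    [-1.5,0,0.2,0,0,0],
    [-1.5,0,0.2,0,0,0],
    [-1.5,0,0.2,0,0,0],
    [-1.5,0,0.2,0,0,0],
  ],
)

```text
time: 14.15
tool_pos: [622.7, -5.5, 61.3]
tcp_rot: [-180.0, 0.0, 130.0]
ft_force: [1.3, -0.4, -0.3]
finger_gap: 0.1
grip_force: 0.0
```

```bash
python3 look.py pics/l7.png
```

```text
tcp [622.7  -5.5  61.3] a,b -32.12199162905237 0.402833069894392 [ 1.3 -0.4 -0.3]
side low_bearing [592.  33.  66.] a 17 0.48
side low_bearing [599.  16.  50.] a -1 0.43
side high_bearing [562.  71.  81.] a 65 0.64
side high_bearing [705. 111.   2.] a 4 0.18
top low_bearing [595.  32.  71.] a 14 0.49
top high_bearing [564.  73.  80.] a 66 0.49
```

Caught: the bearing no longer follows. Draw the hand back and up.

>>> apply_moves(
  rows=[
    [-8,0,0,0,0,0],
    [-20,0,0,0,0,0],
    [-25,0,0,0,0,0],
    [-25,0,0,0,0,0],
    [-20,0,-10,0,0,0],
  ],
)

```text
time: 15.08
tool_pos: [685.7, -81.5, 70.2]
tcp_rot: [-179.9, -0.1, 130.0]
ft_force: [0.3, 0.3, 0.0]
finger_gap: 0.2
grip_force: 0.0
```

>>> apply_moves(
  rows=[
    [0,0,-30,0,0,0],
    [0,0,-40,0,0,0],
    [0,0,-40,0,0,0],
    [0,0,0,0,0,0],
    [0,0,0,0,0,0],
  ],
)

```text
time: 15.7
tool_pos: [685.7, -80.6, 180.9]
tcp_rot: [-180.0, -0.0, 130.0]
ft_force: [-0.1, 0.8, -0.2]
finger_gap: 0.1
grip_force: 0.0
```

```bash
python3 look.py pics/l8.png
```

```text
tcp [685.7 -80.6 180.9] a,b -130.18288661437902 0.48373025386456453 [-0.1  0.8 -0.2]
side low_bearing [594.  31.  65.] a 15 0.59
side high_bearing [559.  72.  82.] a 68 0.73
side high_bearing [594.  37.  68.] a 18 0.57
top low_bearing [593.  32.  70.] a 16 0.58
top low_bearing [603.  19.  47.] a -1 0.16
top high_bearing [560.  71.  81.] a 67 0.62
```

View pics/l8.png

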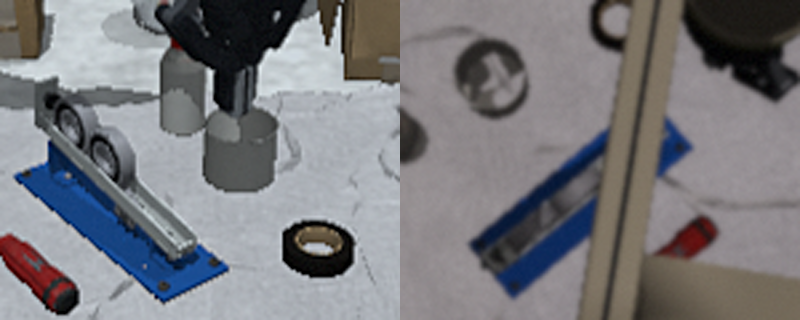

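Both bearings sit above the catch (side crop, at about (72,120) and (110,155)), and the hand is clear of them.

```bash
python3 -c "
from bench import job
print(job.hand_in())"
```

```text
the job is handed in; nothing more can be done
None
```

I pushed the low bearing up over the catch. In the last pictures both bearings stay between the catch and the buffer with the hand clear and nothing around them disturbed. The job is handed in, but no verdict was returned.

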